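Check three clay test pieces with the dryness probe

TASK

Take the spring-tipped dryness probe from its fork stand and, holding it upright, gently press its tip inside the scored ring on the round clay disc, then on the square block, then on the cross, in that order, each time until the tip is visibly pushed in (about half-way) and keeping it there for about half a second. Then hang the probe back in the fork, upright and resting on its flange, without dropping it. Do not shift the clay pieces or disturb the pot, the stick and the jar.

Things in the scene. Friction and masses are not known exactly. Their poses are not given: they have to be found in the camera images.
- probe: Hand probe, 0.11 to 0.25 kg, hanging upright in the stand. Origin on its axis at the underside of its aluminium flange, z up along the handle. Flange 48 mm diameter, z 0 to 8 mm; above it a black square handle 24 x 24 mm (sides along its x and y), z 8 to 70 mm, with a 2 mm grey cap; below it a barrel 16 mm diameter, z 0 to -45 mm, then the thin spring tip.
- probe_grip (a point): Middle of the black handle, 45 mm above the probe's origin: a good place to hold it, from above, fingers on two opposite flat sides. Fixed to the probe, axes as the probe's.
- tip (a point): Lowest point of the steel ball (10 mm diameter, on an 8 mm stem) at the end of the probe: on its axis, 73 mm below the probe's origin when not pressed; it moves up with the plunger.
- plunger (a joint): How far the spring tip is pushed into the barrel, m: 0 free, 0.012 fully in. The push needed is 0.6 N at the start, rising by 0.2 N per mm to 3 N fully in. A touch counts from 3 mm; 5 to 6 mm is best; beyond 12 mm the probe is rigid.
- stand: Dark steel fork stand, fixed. Origin on the table below the middle of the slot. Foot 100 x 90 x 8 mm. Two level fork arms, tops 92 mm above the table, x -31 to 39 mm, each 23 mm wide, with a 28 mm slot between them along x at y = 0, open at the -x end; an upright plate at x = 31 to 39 mm. The probe hangs with its barrel in the slot, flange on the arms, its origin 92 mm above the stand's origin.
- disc: Round dry clay disc, 60 mm diameter, 12 mm thick, lying loose on the ware board (plywood, 230 x 350 mm, 12 mm thick). Origin at the centre of its underside, 12 mm above the table.
- disc_mark (a point): centre of the scored ring (15 mm across, dark groove) on top of the disc, 12 mm above its underside.
- block: Square dry clay block, 56 x 56 mm, 22 mm thick, loose on the ware board. Origin at the centre of its underside.
- block_mark (a point): centre of the scored ring (15 mm across, dark groove) on top of the block, 22 mm above its underside.
- cross: Cross-shaped dry clay piece, arms 68 mm tip to tip and 26 mm wide, 32 mm thick, loose on the ware board. Origin at the centre of its underside.
- cross_mark (a point): centre of the scored ring (15 mm across, dark groove) on top of the cross, 32 mm above its underside.
- pot: Small terracotta pinch pot, 48 mm diameter, 34 mm high, on the far part of the ware board: leave it. Origin at the centre of its underside.
- stick: Flat wooden modelling stick, 130 x 12 x 8 mm (long along its y), on the near part of the ware board: leave it. Origin at the centre of its underside.
- slip_jar: White lidded jar, 48 mm diameter, 60 mm high, on the table beyond the stand: leave it. Origin at the centre of its underside.
Things that resemble listed ones, but are neither listed nor needed, are in the scene too. What is shaped like the probe but red is not meant.

How it is judged:
By the outcome, as a careful person would: the job done as asked, in the order asked, and still so for the second after the job is handed in, with the robot touching nothing.
It also fails if it takes over 64 s, if anything falls off the work surface, if the arm or the gripper's body presses on something with over 40 N, if the wrist force passes 120 N, or if a joint passes its speed limit or range.

ROBOT

A 6-joint arm with a two-finger parallel gripper is mounted at the origin on the work surface. World frame = base frame: x ahead of the robot, y to its left, z up, the work surface at z = 0. Lengths are in mm, angles in rad, forces in N, time in s.
With the tool pointing down it reaches from about 275 to 1000 mm from the base axis. Payload 8.4 kg.
Tool frame: the origin (TCP) lies midway between the tips of the shut fingers; the grasp point (between the pads) lies 19 mm behind it; z points along the fingers, y is the line along which they close (so a half turn about z gives the same grasp; the last joint's range is limited). The gripper opens to 85 mm and grips with 20 to 120 N. Pads are 22 mm wide; open, the fingers measure 114 mm over their backs; the gripper's body (76 mm by 85 mm) begins 54 mm behind the grasp point. The pads swing forward as they close: fully open they stand 13 mm farther back than shut.
Start: joints at [-1.23, 0.353, 1.633, -0, 1.155, -0.002], TCP at [210.077, -588.639, 231.281] pointing down, gripper open.
Joint ranges: [-2.63, 2.63], [-0.92, 2.1], [0.06, 2.66], [-1.3, 4.44], [0, 2.69], [-3.02, 3.02]. Speed limits (rad/s): [2.22, 2.22, 2.79, 3.14, 3.14, 3.14].

INTERFACE

Orientations are given as [roll, pitch, yaw] about the fixed x, y, z axes, in that order (R = Rz(yaw) Ry(pitch) Rx(roll)).
In Python, from rig import r gives the robot as it stands.
- The arm moves only by the tool servo_tool, never from a script. Its argument "deltas" is a list of rows, each an object of numbers: "x", "y", "z": the shift along the world's x, y, z in mm; "rx", "ry", "rz": the turn, a rotation vector about the world's x, y, z in rad; "gripper": the gripper's target within -1 to 1 (fully open at 1, half-way at 0, shut at -1). A call has 1 to 10 rows; each row is the pose to reach, as a shift and turn from the pose commanded when the call began; what a row does not reach only later rows make up. A row lasts 1/10 s, in which the tool goes at most 50 mm and 8.59 degrees, less where a joint would pass 70% of its speed; a pose out of reach is approached as far as the arm can. A call with a gripper value outside its range is refused whole. The fingers move at their own pace and stop on an object; "newtons" is the grip in N (left out, the last holds). Time passes only in rows, so rows that repeat a pose let the fingers close. It gives the time, the measured TCP pose, the force, the opening and the grip force at its end, in the units of the state.
- r.sense(): the state, without advancing time (a new reading comes with each control period).
- r.grab_frame(name): name is "side" or "top" or "wrist"; returns the picture (420x560x3 uint8, blue, green, red); there is no depth.
- r.camera_params(name): a dict with "mtx" (3x3 intrinsics, pixels), "D" ([k1, k2, p1, p2, k3] as OpenCV has them; the pictures are not rectified), "eye" and "orientation" of the camera in the world. Camera axes: x right, y down, z forward; pixel columns grow to the right and rows downward; lengths in mm; the calibration is good to about 2 mm. A picture is of the moment at which its call begins: read the wrist's pose just before it. camera_params takes no time and is no camera call; for the wrist camera it gives the pose at the moment of the call.
- r.sign_off(): hands the job in; it is judged then, once.
Trained networks look in the newest picture that a camera, given by its name, has taken for a name from the list of things; names that differ only in an ending like _2 or _b are one class to them, and where a whole thing is asked for, a point or a joint stands for the part that bears it (a point fixed in the world has none). Each returns a list of dicts, best first, with "conf" (0 to 1); they miss things now and then, are a little off and sometimes report something else, mostly with a low value. They report only what shows in the picture. A call takes as long as a camera call. They do not tell look-alikes from the thing itself.
- r.recognise(name, camera): "box" ([left, top, width, height] in pixels, round what is visible of it).
The state is a dict: "clock": time; "qpos": joint angles; "qvel": joint speeds; "joint_efforts": joint torques, N m; "eef_pos": TCP position; "tcp_rot": TCP orientation; "contact_force": force on the tool from outside, world axes, zero at the start; "wrist_torque": the same for the moment, N m; "opening": opening from 0.0 (shut) to 1.0 (fully open); "grasp_force": force on a finger pad.
Only numpy, scipy, OpenCV 4.12 (cv2) and the standard library are available. Lean on these libraries where they do the work, as an engineer would, in place of code of your own. Each camera call takes 0.05 s, during which the arm holds its last target. There are 200 camera calls.

## Working session

There is one attempt and no reset: what is moved stays moved. The work goes in short steps, Python scripts to look and compute and a tool call to move; the robot and the scene stay as the last step left them, time stands still between calls to the robot, and variables do not carry over. Pictures are saved under pics/ and viewed, at most 10 in all, crops included, and the job is handed in when it is done.

Besides the shell and the picture viewer there is one more tool, called after ">>>" by a JSON object that holds its "method" and its "body", one argument or row to a line. servo_tool: Moves the arm, as the interface text tells. Its arguments: {"type":"object","properties":{"deltas":{"type":"array","items":{"type":"object","properties":{"x":{"type":"number"},"y":{"type":"number"},"z":{"type":"number"},"rx":{"type":"number"},"ry":{"type":"number"},"rz":{"type":"number"},"gripper":{"type":"number"}}}},"newtons":{"type":"number"}},"required":["deltas"]}

```bash
mkdir -p pics; cat > h.py <<'E'
import numpy as np, cv2
from rig import r
from scipy.spatial.transform import Rotation as R
def cam(n):
    p=r.camera_params(n); o=np.array(p["orientation"],float)
    M=o if o.shape==(3,3) else R.from_euler('xyz',o).as_matrix()
    return np.array(p["mtx"],float),np.array(p["D"],float),np.array(p["eye"],float),M
def ray(n,px,z,c=None):
    K,D,e,M=c or cam(n)
    u=cv2.undistortPoints(np.array([[px]],float),K,D)[0,0]
    d=M@np.array([u[0],u[1],1]); return e+d*(z-e[2])/d[2]
def proj(n,P,c=None):
    K,D,e,M=c or cam(n)
    q=(np.array(P,float).reshape(-1,3)-e)@M
    return cv2.projectPoints(q,np.zeros(3),np.zeros(3),K,D)[0][:,0]
E
python3 - <<'E'
from h import *
a=r.grab_frame("top");b=r.grab_frame("side")
cv2.imwrite("pics/top.png",a);cv2.imwrite("pics/side.png",b)
for n in("top","side"):
    p=r.camera_params(n);print(n,p["eye"],p["orientation"])
H=dict(probe=120,stand=92,disc=24,block=34,cross=44,pot=46,stick=20,slip_jar=60)
for k,z in H.items():
    for n in("top","side"):
        for d in r.recognise(k,n)[:3]:
            x=d["box"];c=(x[0]+x[2]/2,x[1]+x[3]/2)
            print(k,n,np.round(x),round(d["conf"],2),ray(n,c,z).round())
print(r.sense())
E
```

```text
top [ 311.10722698   -3.91897552 1079.76642829] [-2.95937774 -0.01546844 -1.5810485 ]
side [136.79274418 682.57535083 539.59020502] [-2.06059009 -0.01542719 -2.6518331 ]
probe top [368. 223.  23.  20.] 0.75 [ 432. -221.  120.]
probe top [367. 281.  26.  20.] 0.6 [ 311. -217.  120.]
probe side [388. 179.  17.  54.] 0.86 [ 291. -137.  120.]
probe side [335. 160.  21.  50.] 0.78 [ 424. -181.  120.]
stand top [346. 206.  53.  56.] 0.7 [ 435. -214.   92.]
stand side [316. 181.  47.  50.] 0.58 [ 415. -126.   92.]
disc top [273. 202.  25.  24.] 0.82 [491. -27.  24.]
disc side [278. 234.  20.  17.] 0.62 [495. -24.  24.]
block top [226. 200.  25.  26.] 0.59 [493.  84.  34.]
block top [277. 199.  22.  30.] 0.43 [490. -32.  34.]
block side [246. 255.  30.  28.] 0.63 [490.  98.  34.]
cross top [171. 194.  30.  31.] 0.93 [499. 204.  44.]
cross side [203. 279.  39.  41.] 0.72 [497. 222.  44.]
cross side [277. 240.  26.  12.] 0.36 [470.  13.  44.]
pot top [248. 171.  19.  23.] 0.77 [562.  38.  46.]
pot side [231. 237.  25.  18.] 0.76 [555.  63.  46.]
stick top [217. 244.  56.  16.] 0.79 [403.  69. 
[... 342 characters left out ...]
37.  60.]
{'clock': 0.9, 'qpos': array([-1.23042675e+00,  3.52992348e-01,  1.63341062e+00, -3.30495914e-05,
        1.15518344e+00, -2.40898825e-03]), 'qvel': array([ 0.00078141,  0.00023345,  0.00057414, -0.00016285,  0.00185905,
       -0.001734  ]), 'joint_efforts': array([-1.58397834e-03, -6.05158925e+01, -3.42439878e+01, -2.37462946e-04,
        1.27285268e-03, -1.40274949e-05]), 'eef_pos': array([ 210.05146899, -588.64761619,  231.28120068]), 'tcp_rot': array([3.14158647e+00, 3.02511087e-05, 3.42791904e-01]), 'contact_force': array([-0.30133907,  0.09399702,  0.77678084]), 'wrist_torque': array([ 0.00432689, -0.038173  , -0.02720823]), 'grasp_force': 0.0, 'opening': 1.0047999111461017}
```

```bash
python3 - <<'E'
import cv2,numpy as np
a=cv2.imread("pics/top.png");b=cv2.imread("pics/side.png")
t=cv2.resize(a[110:310,150:415],None,fx=3,fy=3,interpolation=cv2.INTER_CUBIC)
cv2.imwrite("pics/topc.png",t)
s=cv2.resize(b[140:330,185:425],None,fx=3,fy=3,interpolation=cv2.INTER_CUBIC)
cv2.imwrite("pics/sidec.png",s)
E
```

```text
(no output)
```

View pics/topc.png

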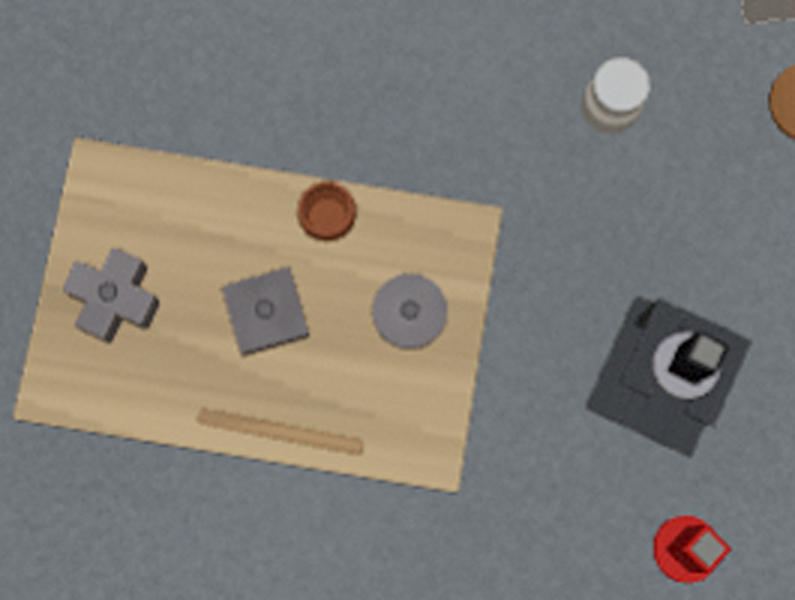

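View pics/sidec.png

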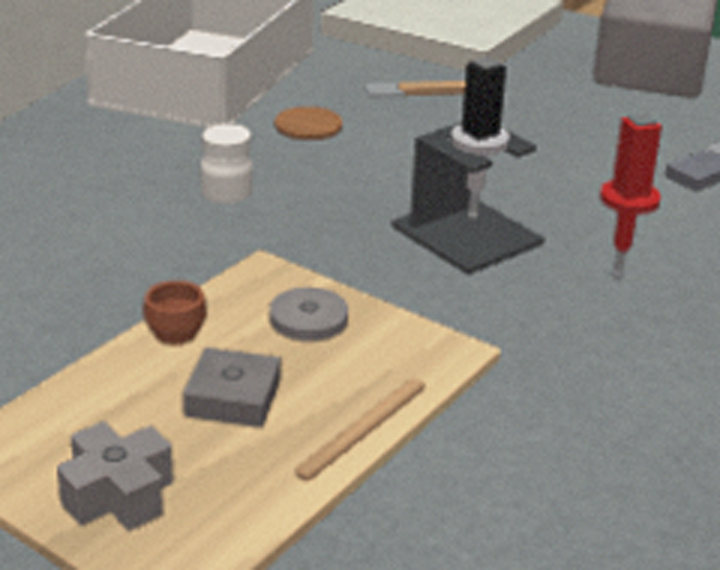

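Candidates for the probe in the top image are the black handle with an aluminium flange in the dark fork at about (382,229), and the red look-alike at about (382,292). The description means the black one. The fork's slot opens toward the lower-left of the top image. The clay rings are at about (287,213), (238,213) and (186,207).

```bash
python3 - <<'E'
from h import *
q=lambda x,y:((x+.5)/3-.5+150,(y+.5)/3-.5+110)
for n,p,z in(("flange",(687,365),100),("captop",(707,352),164),("disc",(410,310),24),("block",(265,309),34),("cross",(108,292),44)):
    print(n,ray("top",q(*p),z).round(1))
s=lambda x,y:((x+.5)/3-.5+185,(y+.5)/3-.5+140)
for n,p,z in(("flange",(481,136),100),("disc",(309,307),24),("block",(232,374),34),("cross",(115,454),44)):
    print(n,ray("side",s(*p),z).round(1))
c=cam("wrist");print(c[2],c[3].round(3),c[0])
E
```

```text
flange [ 438.8 -225.6  100. ]
captop [ 439.2 -225.   164. ]
disc [493.7 -28.   24. ]
block [493.6  84.4  34. ]
cross [506.  203.3  44. ]
flange [ 439.6 -222.6  100. ]
disc [496.7 -28.3  24. ]
block [496.5  85.1  34. ]
cross [509.2 203.1  44. ]
[ 289.14779344 -560.96486547  373.32900829] [[ 0.336 -0.891 -0.304]
 [-0.942 -0.318 -0.109]
 [ 0.001  0.322 -0.947]] [[294.23778615   0.         280.27748085]
 [  0.         294.23778615 206.82897284]
 [  0.           0.           1.        ]]
```

>>> {"method": "servo_tool", "body": {
  "deltas": [
    {"x": 24, "y": 40, "z": 10, "rz": -0.08, "gripper": 1},
    {"x": 48, "y": 80, "z": 15, "rz": -0.16},
    {"x": 72, "y": 120, "z": 20, "rz": -0.24},
    {"x": 96, "y": 160, "z": 25, "rz": -0.32},
    {"x": 120, "y": 200, "z": 30, "rz": -0.4},
    {"x": 144, "y": 240, "z": 30, "rz": -0.48},
    {"x": 168, "y": 280, "z": 30, "rz": -0.56},
    {"x": 192, "y": 320, "z": 30, "rz": -0.64},
    {"x": 220, "y": 362, "z": 30, "rz": -0.72},
    {"x": 220, "y": 362, "z": 30, "rz": -0.72}
  ]
}}

```text
invalid input
```

```bash
python3 - <<'E'
from h import *
c=cam("wrist");a=r.grab_frame("wrist");s=r.sense();print(s["clock"],s["eef_pos"],s["tcp_rot"],s["contact_force"])
np.savez("w1.npz",*c,a=a)
cv2.imwrite("pics/w1.png",cv2.resize(a,None,fx=1.4,fy=1.4,interpolation=cv2.INTER_CUBIC))
print(proj("wrist",[[439,-225,164],[439,-225,100]],c))
E
```

```text
0.95 [ 210.07663733 -588.64942264  231.32755729] [3.14152792e+00 1.25374897e-05 3.42811342e-01] [ 0.09385371  0.31025993 -0.05236793]
[[ -57.06881739 -183.64381166]
 [ -59.7500206  -213.06635313]]
```

View pics/w1.png

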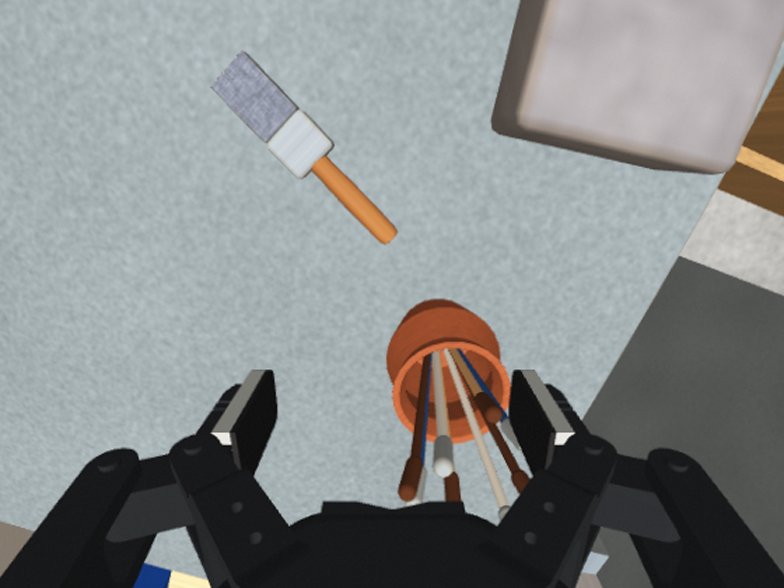

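The move was refused, so the arm is still at its start pose. The wrist view shows a brush pot just below the fingers at about (315,270), so I'll go up first. I'll fill in every field of each row.

>>> {"method": "servo_tool", "body": {
  "deltas": [
    {"x": 0, "y": 0, "z": 40, "rx": 0, "ry": 0, "rz": 0, "gripper": 1},
    {"x": 10, "y": 15, "z": 70, "rx": 0, "ry": 0, "rz": -0.08, "gripper": 1},
    {"x": 34, "y": 55, "z": 80, "rx": 0, "ry": 0, "rz": -0.18, "gripper": 1},
    {"x": 60, "y": 97, "z": 80, "rx": 0, "ry": 0, "rz": -0.28, "gripper": 1},
    {"x": 85, "y": 139, "z": 80, "rx": 0, "ry": 0, "rz": -0.38, "gripper": 1},
    {"x": 110, "y": 181, "z": 70, "rx": 0, "ry": 0, "rz": -0.48, "gripper": 1},
    {"x": 135, "y": 223, "z": 60, "rx": 0, "ry": 0, "rz": -0.58, "gripper": 1},
    {"x": 160, "y": 265, "z": 50, "rx": 0, "ry": 0, "rz": -0.68, "gripper": 1},
    {"x": 185, "y": 307, "z": 40, "rx": 0, "ry": 0, "rz": -0.72, "gripper": 1},
    {"x": 210, "y": 349, "z": 30, "rx": 0, "ry": 0, "rz": -0.72, "gripper": 1}
  ],
  "newtons": 40
}}

```text
clock: 1.95
eef_pos: [420.8, -237.9, 261.3]
tcp_rot: [3.141, -0.001, -0.379]
contact_force: [0.2, -0.3, 0.9]
opening: 0.996
grasp_force: 0.0
```

```bash
python3 - <<'E'
from h import *
c=cam("wrist");a=r.grab_frame("wrist");s=r.sense();print(s["clock"],s["eef_pos"],s["tcp_rot"],s["contact_force"])
np.savez("w2.npz",*c,a=a)
cv2.imwrite("pics/w2.png",cv2.resize(a,None,fx=1.4,fy=1.4,interpolation=cv2.INTER_CUBIC))
print(proj("wrist",[[439,-225,164],[439,-225,100]],c)*1.4)
E
```

```text
2.0 [ 423.05167054 -232.11537405  259.67351882] [-3.13753365e+00  8.40870821e-04 -3.75940323e-01] [ 0.80243193  4.17568156 -1.52999706]
[[361.42804404 274.65494113]
 [367.42142917 250.29445947]]
```

View pics/w2.png

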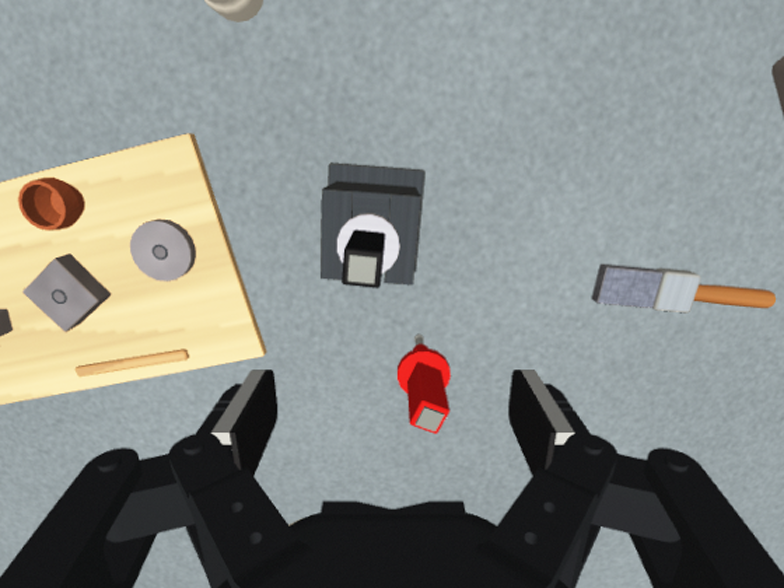

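The close view confirms the choice: the black-handled probe is at about (258,191) in native pixels, with its white flange in the dark fork. The red one at (303,290) is separate. The disc and block rings can also be seen, at (114,180) and (42,212). Next I'll fit the cap and flange for the axis and yaw.

```bash
python3 - <<'E'
from h import *
f=np.load("w2.npz");c=tuple(f["arr_%d"%i] for i in range(4));a=f["a"]
hsv=cv2.cvtColor(a,cv2.COLOR_BGR2HSV);g=a.astype(int)
# cap
roi=np.zeros(a.shape[:2],np.uint8);roi[176:206,240:278]=1
def blob(m,seed):
    n,l,st,ce=cv2.connectedComponentsWithStats(m.astype(np.uint8))
    i=l[seed[1],seed[0]];return (l==i)&(i>0),st[i],ce[i]
m,st,ce=blob((g.min(2)>90)&(g.max(2)-g.min(2)<40)&(roi>0),(259,192))
print("cap",st,ce)
pts=np.argwhere(m)[:,::-1].astype(float)
P=np.array([ray("wrist",p,163.5,c) for p in pts])[:,:2].astype(np.float32)
rc=cv2.minAreaRect(P);print(rc,P.mean(0))
# flange
roi[:]=0;roi[148:205,235:290]=1
m,st,ce=blob((g.min(2)>165)&(roi>0),(263,158))
print("flange",st,ce)
pts=np.argwhere(m)[:,::-1].astype(float)
P=np.array([ray("wrist",p,100,c) for p in pts])[:,:2].astype(np.float32)
print(cv2.minEnclosingCircle(P))
# stand plate/foot edges: points from view/1.4
E=lambda x,y,z:ray("wrist",(x/1.4,y/1.4),z,c).round(1)
print("foot corners",E(331,163,8),E(425,171,8),E(413,284,92),E(321,276,92))
for n,p,z in(("disc",(159.5,252),24),("block",(59,296),34)): print(n,E(*p,z))
crop=cv2.resize(a[105:220,215:320],None,fx=5,fy=5,interpolation=cv2.INTER_CUBIC);cv2.imwrite("pics/w2c.png",crop)
E
```

```text
cap [248 182  21  21 387] [258.05426357 191.97416021]
((442.203125, -226.27642822265625), (16.80413055419922, 17.01803970336914), 62.27675247192383) [ 442.30164 -226.26733]
flange [241 153  44  43 718] [265.02228412 168.63788301]
((442.1479797363281, -226.64524841308594), 23.867891311645508)
foot corners [ 509.4 -212.4    8. ] [ 470.6 -290.4    8. ] [ 398.8 -246.9   92. ] [ 431.9 -181.7   92. ]
disc [496.6 -28.7  24. ]
block [496.8  83.   34. ]
```

View pics/w2c.png

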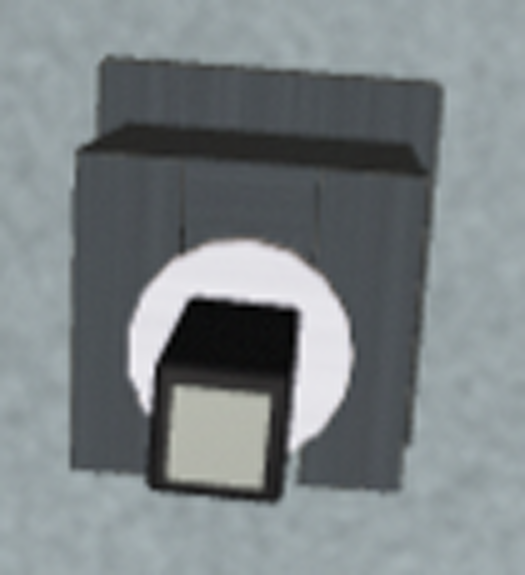

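>>> {"method": "servo_tool", "body": {
  "deltas": [
    {"x": 11, "y": 7, "z": -20, "rx": 0, "ry": 0, "rz": -0.05, "gripper": 1},
    {"x": 22, "y": 13, "z": -45, "rx": 0, "ry": 0, "rz": -0.107, "gripper": 1},
    {"x": 22, "y": 13, "z": -71, "rx": 0, "ry": 0, "rz": -0.107, "gripper": 1},
    {"x": 22, "y": 13, "z": -81, "rx": 0, "ry": 0, "rz": -0.107, "gripper": 1},
    {"x": 22, "y": 13, "z": -81, "rx": 0, "ry": 0, "rz": -0.107, "gripper": 1},
    {"x": 22, "y": 13, "z": -81, "rx": 0, "ry": 0, "rz": -0.107, "gripper": 1}
  ]
}}

```text
clock: 2.6
eef_pos: [442.3, -227.1, 181.1]
tcp_rot: [3.142, -0.001, -0.484]
contact_force: [0.3, -0.6, 0.9]
opening: 0.996
grasp_force: 0.0
```

```bash
python3 - <<'E'
from h import *
c=cam("wrist");a=r.grab_frame("wrist");s=r.sense();print(s["clock"],s["eef_pos"],s["tcp_rot"],s["contact_force"],s["qpos"])
np.savez("w3.npz",*c,a=a);cv2.imwrite("pics/w3.png",a)
print(proj("wrist",[[442.2,-226.4,163.5],[442.2,-226.4,100]],c))
E
```

```text
2.65 [ 442.58934596 -227.23278729  181.43696793] [-3.14158421e+00 -1.60182798e-03 -4.84546123e-01] [-0.76530468 -0.41844187  1.0044021 ] [-4.77336170e-01  2.12965314e-01  1.95183044e+00 -3.75409011e-06
  9.75195053e-01  1.57800838e+00]
[[279.55979249 253.75466145]
 [279.69522629 216.76917423]]
```

View pics/w3.png

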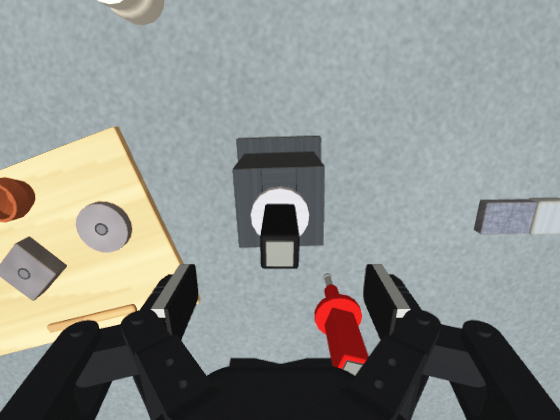

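The probe is centred between the fingers, with the cap at (280,253) as predicted. I'll go down and grasp.

>>> {"method": "servo_tool", "body": {
  "deltas": [
    {"x": 0, "y": 0, "z": -25, "rx": 0, "ry": 0, "rz": 0, "gripper": 1},
    {"x": 0, "y": 0, "z": -48, "rx": 0, "ry": 0, "rz": 0, "gripper": 1},
    {"x": 0, "y": 0, "z": -62, "rx": 0, "ry": 0, "rz": 0, "gripper": 0.3},
    {"x": 0, "y": 0, "z": -62, "rx": 0, "ry": 0, "rz": 0, "gripper": -0.2},
    {"x": 0, "y": 0, "z": -62, "rx": 0, "ry": 0, "rz": 0, "gripper": -1},
    {"x": 0, "y": 0, "z": -62, "rx": 0, "ry": 0, "rz": 0, "gripper": -1},
    {"x": 0, "y": 0, "z": -62, "rx": 0, "ry": 0, "rz": 0, "gripper": -1},
    {"x": 0, "y": 0, "z": -62, "rx": 0, "ry": 0, "rz": 0, "gripper": -1}
  ],
  "newtons": 40
}}

```text
clock: 3.45
eef_pos: [443.0, -227.1, 119.6]
tcp_rot: [3.142, -0.002, -0.484]
contact_force: [-0.7, 0.4, 6.4]
opening: 0.277
grasp_force: 42.7
```

>>> {"method": "servo_tool", "body": {
  "deltas": [
    {"x": 0, "y": 0, "z": 5, "rx": 0, "ry": 0, "rz": 0, "gripper": -1},
    {"x": 0, "y": 0, "z": 20, "rx": 0, "ry": 0, "rz": 0, "gripper": -1},
    {"x": 0, "y": 0, "z": 40, "rx": 0, "ry": 0, "rz": 0, "gripper": -1},
    {"x": 0, "y": 0, "z": 65, "rx": 0, "ry": 0, "rz": 0, "gripper": -1},
    {"x": 0, "y": 0, "z": 90, "rx": 0, "ry": 0, "rz": 0, "gripper": -1},
    {"x": 0, "y": 0, "z": 100, "rx": 0, "ry": 0, "rz": 0, "gripper": -1},
    {"x": 0, "y": 0, "z": 100, "rx": 0, "ry": 0, "rz": 0, "gripper": -1},
    {"x": 0, "y": 0, "z": 100, "rx": 0, "ry": 0, "rz": 0, "gripper": -1}
  ]
}}

```text
clock: 4.25
eef_pos: [441.6, -226.4, 217.6]
tcp_rot: [3.142, 0.001, -0.484]
contact_force: [-0.5, 0.2, -1.8]
opening: 0.278
grasp_force: 41.7
```

```bash
python3 - <<'E'
from h import *
a=r.grab_frame("side");w=r.grab_frame("wrist");s=r.sense();print(s["clock"],s["eef_pos"],s["tcp_rot"],s["contact_force"],s["wrist_torque"])
e=s["eef_pos"]
P=[[e[0],e[1],e[2]-26+z] for z in(72,0,-45,-73)]
print(proj("side",P).round(1))
cv2.imwrite("s1.png",a)
x=cv2.resize(a[110:270,270:400],None,fx=4,fy=3.5,interpolation=cv2.INTER_CUBIC)[:,:] 
p=cv2.resize(a[100:260,280:400],(420,560),interpolation=cv2.INTER_CUBIC)
q=cv2.resize(w[180:340,215:325],(380,560),interpolation=cv2.INTER_CUBIC)
cv2.imwrite("pics/s1.png",np.hstack([p,q]))
E
```

```text
4.35 [ 441.33568269 -226.25405955  217.01116563] [ 3.14157891e+00  2.10331275e-03 -4.84187043e-01] [-0.62967895  0.155921   -2.6795201 ] [-0.01691531  0.03353278 -0.00994824]
[[350.5 120.6]
 [347.9 149.8]
 [346.4 167.2]
 [345.5 177.7]]
```

View pics/s1.png

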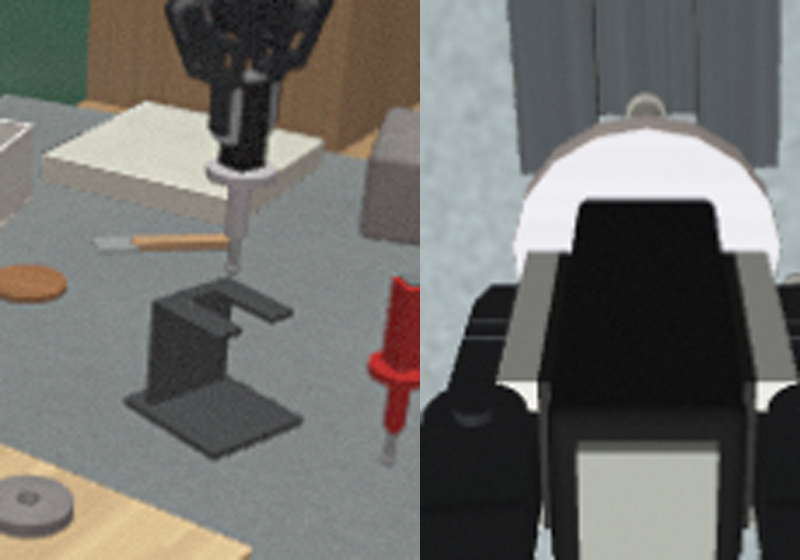

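Side view: the probe hangs upright in the gripper, with the tip at (346,178) as predicted and the fork empty. Next is a hover above the disc ring.

>>> {"method": "servo_tool", "body": {
  "deltas": [
    {"x": 5, "y": 20, "z": 0, "rx": 0, "ry": 0, "rz": 0, "gripper": -1},
    {"x": 16, "y": 60, "z": 0, "rx": 0, "ry": 0, "rz": 0, "gripper": -1},
    {"x": 28, "y": 105, "z": -15, "rx": 0, "ry": 0, "rz": 0, "gripper": -1},
    {"x": 41, "y": 150, "z": -40, "rx": 0, "ry": 0, "rz": 0, "gripper": -1},
    {"x": 50, "y": 182, "z": -60, "rx": 0, "ry": 0, "rz": 0, "gripper": -1},
    {"x": 54, "y": 198, "z": -70, "rx": 0, "ry": 0, "rz": 0, "gripper": -1},
    {"x": 54, "y": 198, "z": -70, "rx": 0, "ry": 0, "rz": 0, "gripper": -1},
    {"x": 54, "y": 198, "z": -70, "rx": 0, "ry": 0, "rz": 0, "gripper": -1},
    {"x": 54, "y": 198, "z": -70, "rx": 0, "ry": 0, "rz": 0, "gripper": -1}
  ]
}}

```text
clock: 5.25
eef_pos: [496.0, -29.4, 148.4]
tcp_rot: [3.141, -0.0, -0.485]
contact_force: [-0.7, -0.3, -1.6]
opening: 0.276
grasp_force: 41.7
```

```bash
python3 - <<'E'
from h import *
a=r.grab_frame("side");c=cam("wrist");w=r.grab_frame("wrist");s=r.sense();print(s["clock"],s["eef_pos"],s["tcp_rot"],s["contact_force"],s["wrist_torque"])
e=s["eef_pos"]
print("tip side,wrist",proj("side",[e-[0,0,99]]),proj("wrist",[e-[0,0,94]],c),"marks wrist",proj("wrist",[[496.,-28.5,24],[496.5,84,34]],c))
p=cv2.resize(a[150:270,240:340],(400,480),interpolation=cv2.INTER_CUBIC)
q=cv2.resize(w[100:260,200:333],(399,480),interpolation=cv2.INTER_CUBIC)
cv2.imwrite("pics/s2.png",np.hstack([p,q]))
E
```

```text
5.35 [496.20944583 -29.59758101 148.7543096 ] [-3.14138681e+00 -7.64905814e-04 -4.85510520e-01] [ 0.14196546  0.34605478 -1.48994516] [-0.03783359  0.01038808  0.06469767]
tip side,wrist [[288.36350308 232.03606276]] [[280.34579635 210.89480179]] marks wrist [[279.40341881 200.76200446]
 [177.75614242 254.43931639]]
```

View pics/s2.png

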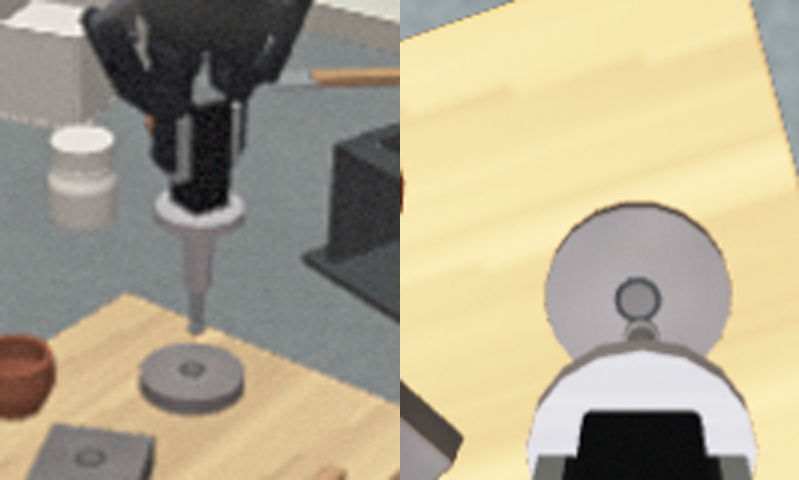

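The ball is 1–2 mm off the ring centre in the wrist view: ring (279,200), ball (280,211) and still 25 mm higher. I'll correct by about 1 mm and press.

>>> {"method": "servo_tool", "body": {
  "deltas": [
    {"x": 1, "y": 1, "z": -10, "rx": 0, "ry": 0, "rz": 0, "gripper": -1},
    {"x": 1, "y": 1, "z": -20, "rx": 0, "ry": 0, "rz": 0, "gripper": -1},
    {"x": 1, "y": 1, "z": -25, "rx": 0, "ry": 0, "rz": 0, "gripper": -1},
    {"x": 1, "y": 1, "z": -28, "rx": 0, "ry": 0, "rz": 0, "gripper": -1},
    {"x": 1, "y": 1, "z": -30.5, "rx": 0, "ry": 0, "rz": 0, "gripper": -1},
    {"x": 1, "y": 1, "z": -30.5, "rx": 0, "ry": 0, "rz": 0, "gripper": -1},
    {"x": 1, "y": 1, "z": -30.5, "rx": 0, "ry": 0, "rz": 0, "gripper": -1}
  ]
}}

```text
clock: 6.05
eef_pos: [497.0, -27.7, 117.9]
tcp_rot: [3.141, 0.0, -0.484]
contact_force: [-0.5, -0.9, 1.6]
opening: 0.275
grasp_force: 41.9
```

```bash
python3 - <<'E'
from h import *
for i in range(4):
    a=r.grab_frame("side");s=r.sense();print(s["clock"],s["eef_pos"],s["contact_force"])
w=r.grab_frame("wrist")
p=cv2.resize(a[150:270,240:340],(400,480),interpolation=cv2.INTER_CUBIC)
q=cv2.resize(w[100:260,200:333],(399,480),interpolation=cv2.INTER_CUBIC)
cv2.imwrite("pics/s3.png",np.hstack([p,q]))
E
```

```text
6.1 [497.00996176 -27.64121484 117.94188001] [-1.63696888 -1.01203179  0.21111672]
6.15 [497.07954897 -27.63097034 117.98617116] [-1.25650209 -0.82210549  0.96214135]
6.2 [497.04246546 -27.62836869 117.97283428] [-1.56688214 -0.76967428  2.01258159]
6.25 [497.05535547 -27.62075825 117.96655348] [-0.90032021 -0.24167595 -0.28906465]
```

View pics/s3.png

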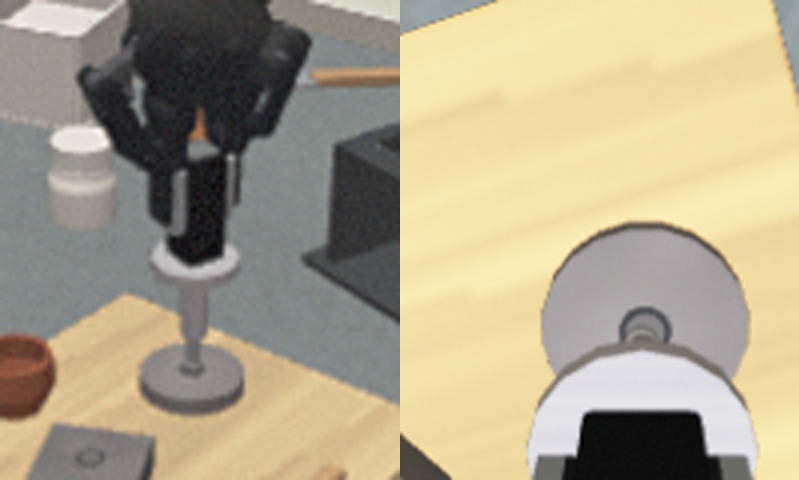

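Tip pressed inside the disc ring, with the visible stem shortened by about 5 mm. I'll finish the hold, then go to a hover over the block.

>>> {"method": "servo_tool", "body": {
  "deltas": [
    {"x": 0, "y": 0, "z": 0, "rx": 0, "ry": 0, "rz": 0, "gripper": -1},
    {"x": 0, "y": 0, "z": 0, "rx": 0, "ry": 0, "rz": 0, "gripper": -1},
    {"x": 0, "y": 0, "z": 8, "rx": 0, "ry": 0, "rz": 0, "gripper": -1},
    {"x": 0, "y": 0, "z": 30, "rx": 0, "ry": 0, "rz": 0, "gripper": -1},
    {"x": 0, "y": 30, "z": 40, "rx": 0, "ry": 0, "rz": 0, "gripper": -1},
    {"x": 0, "y": 70, "z": 40, "rx": 0, "ry": 0, "rz": 0, "gripper": -1},
    {"x": 0, "y": 100, "z": 38, "rx": 0, "ry": 0, "rz": 0, "gripper": -1},
    {"x": 0, "y": 111.5, "z": 35, "rx": 0, "ry": 0, "rz": 0, "gripper": -1},
    {"x": 0, "y": 111.5, "z": 35, "rx": 0, "ry": 0, "rz": 0, "gripper": -1},
    {"x": 0, "y": 111.5, "z": 35, "rx": 0, "ry": 0, "rz": 0, "gripper": -1}
  ]
}}

```text
clock: 7.3
eef_pos: [497.0, 83.4, 152.8]
tcp_rot: [3.141, 0.0, -0.484]
contact_force: [0.1, -1.4, -1.1]
opening: 0.277
grasp_force: 41.6
```

```bash
cat > ring.py <<'E'
from h import *
import sys
z=float(sys.argv[1]);g=np.array([float(v) for v in sys.argv[2:4]]+[z])
c=cam("wrist");w=r.grab_frame("wrist");s=r.sense();e=s["eef_pos"]
print(s["clock"],e.round(1),s["tcp_rot"].round(3),s["contact_force"].round(1))
# rectify top plane round the guess, dark-groove centre by best ring template
n=81;S=0.5;gx=(np.arange(n)-40)*S
P=np.array([[g[0]+dx,g[1]+dy,z] for dx in gx[::-1] for dy in gx[::-1]])
m=proj("wrist",P,c).astype(np.float32).reshape(n,n,2)
im=cv2.remap(cv2.cvtColor(w,cv2.COLOR_BGR2GRAY),m[...,0],m[...,1],cv2.INTER_CUBIC)
T=np.full((39,39),0,np.float32);cv2.circle(T,(19,19),14,-1,2);T-=T.mean()
R_=cv2.matchTemplate(im.astype(np.float32),T,cv2.TM_CCOEFF_NORMED)
_,v,_,loc=cv2.minMaxLoc(R_);col,row=loc[0]+19,loc[1]+19
print("ring",v,[g[0]+(40-row)*S,g[1]+(40-col)*S])
cv2.circle(im,(col,row),14,255,1)
q=cv2.resize(w[100:260,200:333],(399,480),interpolation=cv2.INTER_CUBIC)
k=cv2.cvtColor(cv2.resize(im,(480,480)),cv2.COLOR_GRAY2BGR)[:,:400]
cv2.imwrite(sys.argv[4],np.hstack([q,k]))
E
python3 ring.py 34 496.8 84 pics/b1.png
```

```text
7.35 [497.1  83.1 152.8] [ 3.141 -0.    -0.484] [ 0.  -0.4 -1.3]
ring 0.5871866345405579 [np.float64(496.3), np.float64(84.5)]
```

View pics/b1.png

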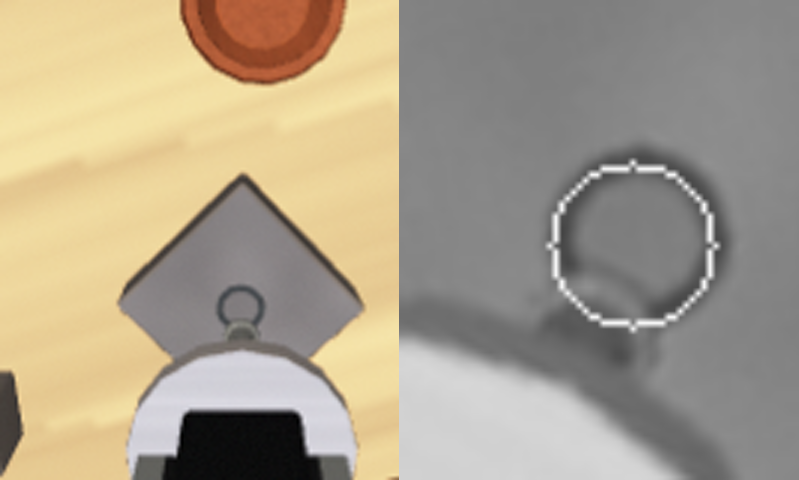

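The wrist view shows the block ring at about (280,202), and the rectified fit puts it at about (497,84), under the tip. Pressing.

>>> {"method": "servo_tool", "body": {
  "deltas": [
    {"x": 0, "y": 0.7, "z": -10, "rx": 0, "ry": 0, "rz": 0, "gripper": -1},
    {"x": 0, "y": 0.7, "z": -17, "rx": 0, "ry": 0, "rz": 0, "gripper": -1},
    {"x": 0, "y": 0.7, "z": -22, "rx": 0, "ry": 0, "rz": 0, "gripper": -1},
    {"x": 0, "y": 0.7, "z": -25, "rx": 0, "ry": 0, "rz": 0, "gripper": -1},
    {"x": 0, "y": 0.7, "z": -25, "rx": 0, "ry": 0, "rz": 0, "gripper": -1},
    {"x": 0, "y": 0.7, "z": -25, "rx": 0, "ry": 0, "rz": 0, "gripper": -1},
    {"x": 0, "y": 0.7, "z": -25, "rx": 0, "ry": 0, "rz": 0, "gripper": -1},
    {"x": 0, "y": 0.7, "z": -25, "rx": 0, "ry": 0, "rz": 0, "gripper": -1},
    {"x": 0, "y": 0.7, "z": -25, "rx": 0, "ry": 0, "rz": 0, "gripper": -1},
    {"x": 0, "y": 0.7, "z": -25, "rx": 0, "ry": 0, "rz": 0, "gripper": -1}
  ]
}}

```text
clock: 8.35
eef_pos: [497.1, 84.6, 127.9]
tcp_rot: [-3.141, -0.0, -0.484]
contact_force: [0.0, -1.0, 0.8]
opening: 0.273
grasp_force: 41.9
```

>>> {"method": "servo_tool", "body": {
  "deltas": [
    {"x": 0, "y": 0, "z": 8, "rx": 0, "ry": 0, "rz": 0, "gripper": -1},
    {"x": 0, "y": 0, "z": 35, "rx": 0, "ry": 0, "rz": 0, "gripper": -1},
    {"x": 3, "y": 30, "z": 42, "rx": 0, "ry": 0, "rz": 0, "gripper": -1},
    {"x": 7, "y": 70, "z": 42, "rx": 0, "ry": 0, "rz": 0, "gripper": -1},
    {"x": 10, "y": 105, "z": 38, "rx": 0, "ry": 0, "rz": 0, "gripper": -1},
    {"x": 12, "y": 118.5, "z": 35, "rx": 0, "ry": 0, "rz": 0, "gripper": -1},
    {"x": 12, "y": 118.5, "z": 35, "rx": 0, "ry": 0, "rz": 0, "gripper": -1},
    {"x": 12, "y": 118.5, "z": 35, "rx": 0, "ry": 0, "rz": 0, "gripper": -1}
  ]
}}

```text
clock: 9.15
eef_pos: [508.7, 202.6, 162.7]
tcp_rot: [3.141, 0.0, -0.483]
contact_force: [-0.1, -1.2, -1.2]
opening: 0.274
grasp_force: 41.7
```

```bash
sed -i 's/^_,v,_,loc.*/im2=im\n&/' ring.py
python3 ring.py 44 509 203 pics/c1.png; python3 - <<'E'
# dark-groove ellipse check in the rectified view (visible upper part): circle fit
from h import *
c=cam("wrist");w=cv2.cvtColor(r.grab_frame("wrist"),cv2.COLOR_BGR2GRAY)
from scipy.optimize import minimize
t=np.linspace(0,2*np.pi,90)
K=np.array([np.cos(t),np.sin(t)]).T
M=R.from_euler('z',-0.484).as_matrix()
fw=K@M[:2,:2].T; sel=K[:,0]>-0.3   # far half (seen)
from itertools import product
def val(x,y,rad):
    P=np.c_[x+rad*fw[sel,0],y+rad*fw[sel,1],np.full(sel.sum(),44.)]
    m=proj("wrist",P,c).astype(np.float32)
    return cv2.remap(w,m[:,:1],m[:,1:],cv2.INTER_LINEAR).mean()
best=min((val(x,y,q)-.5*(val(x,y,q-2.5)+val(x,y,q+2.5)),x,y,q) for x,y,q in product(np.arange(504,514,.5),np.arange(198,208,.5),(6.5,7,7.5)))
print(best)
E
```

```text
9.2 [508.7 202.2 162.7] [ 3.141  0.    -0.484] [-0.2  0.3 -1.8]
ring 0.49588674306869507 [np.float64(509.5), np.float64(203.5)]
(np.float64(-63.70370370370371), np.float64(509.5), np.float64(203.0), 6.5)
```

>>> {"method": "servo_tool", "body": {
  "deltas": [
    {"x": 0.5, "y": 0.3, "z": -10, "rx": 0, "ry": 0, "rz": 0, "gripper": -1},
    {"x": 0.5, "y": 0.3, "z": -17, "rx": 0, "ry": 0, "rz": 0, "gripper": -1},
    {"x": 0.5, "y": 0.3, "z": -22, "rx": 0, "ry": 0, "rz": 0, "gripper": -1},
    {"x": 0.5, "y": 0.3, "z": -25, "rx": 0, "ry": 0, "rz": 0, "gripper": -1},
    {"x": 0.5, "y": 0.3, "z": -25, "rx": 0, "ry": 0, "rz": 0, "gripper": -1},
    {"x": 0.5, "y": 0.3, "z": -25, "rx": 0, "ry": 0, "rz": 0, "gripper": -1},
    {"x": 0.5, "y": 0.3, "z": -25, "rx": 0, "ry": 0, "rz": 0, "gripper": -1},
    {"x": 0.5, "y": 0.3, "z": -25, "rx": 0, "ry": 0, "rz": 0, "gripper": -1},
    {"x": 0.5, "y": 0.3, "z": -25, "rx": 0, "ry": 0, "rz": 0, "gripper": -1},
    {"x": 0.5, "y": 0.3, "z": -25, "rx": 0, "ry": 0, "rz": 0, "gripper": -1}
  ]
}}

```text
clock: 10.25
eef_pos: [509.6, 203.4, 137.9]
tcp_rot: [-3.141, -0.0, -0.484]
contact_force: [-0.2, -1.3, 0.6]
opening: 0.276
grasp_force: 41.9
```

```bash
python3 - <<'E'
from h import *
c=cam("wrist");w=r.grab_frame("wrist");F=[]
for i in range(3): r.grab_frame("side");F.append(r.sense()["contact_force"])
s=r.sense();print(s["clock"],s["eef_pos"],np.mean(F,0).round(2))
for n in("cross","block","disc"):
    for d in r.recognise(n,"side")[:1]: print(n,np.round(d["box"]),d["conf"])
E
```

```text
10.45 [509.57700294 203.38888501 137.80264403] [ 0.04 -0.73 -0.07]
cross [203. 280.  39.  39.] 0.62
block [246. 255.  32.  26.] 0.79
disc [279. 237.  22.  16.] 0.78
```

>>> {"method": "servo_tool", "body": {
  "deltas": [
    {"x": 0, "y": 0, "z": 8, "rx": 0, "ry": 0, "rz": 0, "gripper": -1},
    {"x": 0, "y": 0, "z": 40, "rx": 0, "ry": 0, "rz": 0, "gripper": -1},
    {"x": -3, "y": -20, "z": 70, "rx": 0, "ry": 0, "rz": 0, "gripper": -1},
    {"x": -9, "y": -60, "z": 85, "rx": 0, "ry": 0, "rz": 0, "gripper": -1},
    {"x": -16, "y": -105, "z": 90, "rx": 0, "ry": 0, "rz": 0, "gripper": -1},
    {"x": -23, "y": -150, "z": 90, "rx": 0, "ry": 0, "rz": 0, "gripper": -1},
    {"x": -31, "y": -195, "z": 90, "rx": 0, "ry": 0, "rz": 0, "gripper": -1},
    {"x": -38, "y": -240, "z": 90, "rx": 0, "ry": 0, "rz": 0, "gripper": -1},
    {"x": -45, "y": -285, "z": 90, "rx": 0, "ry": 0, "rz": 0, "gripper": -1},
    {"x": -52, "y": -330, "z": 90, "rx": 0, "ry": 0, "rz": 0, "gripper": -1}
  ]
}}

```text
clock: 11.6
eef_pos: [457.2, -128.2, 228.5]
tcp_rot: [-3.141, -0.001, -0.484]
contact_force: [0.9, -0.1, -1.8]
opening: 0.277
grasp_force: 41.7
```

>>> {"method": "servo_tool", "body": {
  "deltas": [
    {"x": -6, "y": -40, "z": 0, "rx": 0, "ry": 0, "rz": 0, "gripper": -1},
    {"x": -12, "y": -75, "z": 0, "rx": 0, "ry": 0, "rz": 0, "gripper": -1},
    {"x": -15, "y": -93, "z": -3, "rx": 0, "ry": 0, "rz": 0, "gripper": -1},
    {"x": -15.5, "y": -100, "z": -5, "rx": 0, "ry": 0, "rz": 0, "gripper": -1},
    {"x": -15.5, "y": -100, "z": -5, "rx": 0, "ry": 0, "rz": 0, "gripper": -1},
    {"x": -15.5, "y": -100, "z": -5, "rx": 0, "ry": 0, "rz": 0, "gripper": -1}
  ]
}}

```text
clock: 12.2
eef_pos: [442.2, -225.8, 222.8]
tcp_rot: [-3.141, 0.0, -0.484]
contact_force: [0.8, 0.4, -1.9]
opening: 0.269
grasp_force: 41.6
```

```bash
python3 - <<'E'
from h import *
s=r.sense();c=cam("wrist");w=r.grab_frame("wrist")
print(s["clock"],s["eef_pos"],s["tcp_rot"],s["contact_force"])
cv2.imwrite("ret.png",w);cv2.imwrite("rets.png",r.grab_frame("side"))
E
```

```text
12.2 [ 442.19605983 -225.77781571  222.81827826] [-3.14109663e+00  3.58522497e-04 -4.84019073e-01] [ 0.84292572  0.43576369 -1.89268473]
```

>>> {"method": "servo_tool", "body": {
  "deltas": [
    {"x": 0, "y": -0.4, "z": -20, "rx": 0, "ry": 0, "rz": 0, "gripper": -1},
    {"x": 0, "y": -0.4, "z": -42, "rx": 0, "ry": 0, "rz": 0, "gripper": -1},
    {"x": 0, "y": -0.4, "z": -64, "rx": 0, "ry": 0, "rz": 0, "gripper": -1},
    {"x": 0, "y": -0.4, "z": -84, "rx": 0, "ry": 0, "rz": 0, "gripper": -1},
    {"x": 0, "y": -0.4, "z": -94, "rx": 0, "ry": 0, "rz": 0, "gripper": -1},
    {"x": 0, "y": -0.4, "z": -99, "rx": 0, "ry": 0, "rz": 0, "gripper": -1},
    {"x": 0, "y": -0.4, "z": -101.5, "rx": 0, "ry": 0, "rz": 0, "gripper": -1},
    {"x": 0, "y": -0.4, "z": -102.5, "rx": 0, "ry": 0, "rz": 0, "gripper": -1},
    {"x": 0, "y": -0.4, "z": -102.5, "rx": 0, "ry": 0, "rz": 0, "gripper": -1}
  ]
}}

```text
clock: 13.2
eef_pos: [442.5, -227.2, 120.9]
tcp_rot: [-3.142, -0.001, -0.484]
contact_force: [-0.1, -0.6, -0.8]
opening: 0.277
grasp_force: 41.6
```

>>> {"method": "servo_tool", "body": {
  "deltas": [
    {"x": 0, "y": 0, "z": -0.5, "rx": 0, "ry": 0, "rz": 0, "gripper": -1},
    {"x": 0, "y": 0, "z": -1, "rx": 0, "ry": 0, "rz": 0, "gripper": -1},
    {"x": 0, "y": 0, "z": -1.5, "rx": 0, "ry": 0, "rz": 0, "gripper": -1},
    {"x": 0, "y": 0, "z": -1.5, "rx": 0, "ry": 0, "rz": 0, "gripper": -1}
  ]
}}

```text
clock: 13.6
eef_pos: [442.4, -227.2, 119.6]
tcp_rot: [-3.142, -0.001, -0.484]
contact_force: [-1.6, 1.9, 8.7]
opening: 0.273
grasp_force: 42.9
```

Contact: the flange rests on the arms at the same height and force as at the original grasp. I'll open gently and go up.

>>> {"method": "servo_tool", "body": {
  "deltas": [
    {"x": 0, "y": 0, "z": 0.5, "rx": 0, "ry": 0, "rz": 0, "gripper": -0.4},
    {"x": 0, "y": 0, "z": 0.5, "rx": 0, "ry": 0, "rz": 0, "gripper": -0.3},
    {"x": 0, "y": 0, "z": 0.5, "rx": 0, "ry": 0, "rz": 0, "gripper": 0},
    {"x": 0, "y": 0, "z": 0.5, "rx": 0, "ry": 0, "rz": 0, "gripper": 0.5},
    {"x": 0, "y": 0, "z": 0.5, "rx": 0, "ry": 0, "rz": 0, "gripper": 1},
    {"x": 0, "y": 0, "z": 0.5, "rx": 0, "ry": 0, "rz": 0, "gripper": 1}
  ]
}}

```text
clock: 14.2
eef_pos: [442.1, -227.0, 119.2]
tcp_rot: [-3.142, 0.0, -0.484]
contact_force: [0.1, 0.5, 0.5]
opening: 0.974
grasp_force: 0.0
```

>>> {"method": "servo_tool", "body": {
  "deltas": [
    {"x": 0, "y": 0, "z": 15, "rx": 0, "ry": 0, "rz": 0, "gripper": 1},
    {"x": 0, "y": 0, "z": 40, "rx": 0, "ry": 0, "rz": 0, "gripper": 1},
    {"x": 0, "y": 0, "z": 70, "rx": 0, "ry": 0, "rz": 0, "gripper": 1},
    {"x": 0, "y": 0, "z": 100, "rx": 0, "ry": 0, "rz": 0, "gripper": 1},
    {"x": 0, "y": 0, "z": 120, "rx": 0, "ry": 0, "rz": 0, "gripper": 1},
    {"x": 0, "y": 0, "z": 120, "rx": 0, "ry": 0, "rz": 0, "gripper": 1},
    {"x": 0, "y": 0, "z": 120, "rx": 0, "ry": 0, "rz": 0, "gripper": 1}
  ]
}}

```text
clock: 14.9
eef_pos: [442.0, -227.0, 239.2]
tcp_rot: [3.142, -0.001, -0.484]
contact_force: [0.0, 0.2, -0.2]
opening: 1.004
grasp_force: 0.0
```

```bash
python3 - <<'E'
from h import *
c=cam("wrist");a=r.grab_frame("wrist");b=r.grab_frame("side")
s=r.sense();print(s["clock"],s["eef_pos"],s["contact_force"],s["opening"])
g=a.astype(int);X,Y=np.round(proj("wrist",[[442.2,-226.4,163.5],[442.2,-226.4,100]],c)).astype(int);print(X,Y)
for nm,(x0,y0),z,m in(("cap",X,163.5,(g.min(2)>90)&(g.max(2)-g.min(2)<40)),("flange",Y,100,g.min(2)>165)):
    roi=np.zeros(m.shape,bool);k=16 if nm=="cap" else 30;roi[y0-k:y0+k,x0-k:x0+k]=1
    n,l,st,ce=cv2.connectedComponentsWithStats((m&roi).astype(np.uint8))
    i=l[y0,x0] if nm=="cap" and l[y0,x0] else 1+np.argmax(st[1:,4])
    P=np.array([ray("wrist",p[::-1],z,c) for p in np.argwhere(l==i).astype(float)])[:,:2].astype(np.float32)
    print(nm,st[i],cv2.minAreaRect(P) if nm=="cap" else cv2.minEnclosingCircle(P))
old=cv2.imread("pics/side.png");d=cv2.absdiff(cv2.GaussianBlur(b,(3,3),0),cv2.GaussianBlur(old,(3,3),0)).max(2)
n,l,st,ce=cv2.connectedComponentsWithStats((d>40).astype(np.uint8))
print([t.tolist() for t in st[1:] if t[4]>6])
for nme in("probe","disc","block","cross"):
    print(nme,[(np.round(q["box"]),round(q["conf"],2)) for q in r.recognise(nme,"side")[:2]])
E
```

```text
15.0 [ 441.39486516 -226.692083    238.0974205 ] [ 0.60109401 -0.05040639 -0.67026064] 0.9984276223864935
[280 219] [280 196]
cap [270 210  21  20 419] ((441.4314880371094, -226.37692260742188), (16.0347900390625, 16.1574764251709), 62.25859069824219)
flange [257 173  47  40 777] ((441.9431457519531, -226.7295684814453), 23.611661911010742)
[[338, 0, 41, 44, 1569], [453, 0, 5, 53, 98], [467, 0, 9, 54, 180], [466, 0, 94, 183, 12090], [516, 0, 11, 41, 374], [335, 17, 4, 3, 10], [324, 48, 55, 79, 2555], [504, 50, 21, 107, 1010], [447, 60, 6, 58, 115], [444, 120, 20, 41, 242], [439, 153, 21, 65, 1041], [541, 172, 19, 35, 95], [470, 174, 89, 93, 5873], [558, 180, 2, 8, 14], [446, 215, 9, 9, 30], [548, 252, 12, 8, 64]]
probe [(array([336., 160.,  19.,  50.]), 0.78), (array([205., 282.,  37.,  36.]), 0.73)]
disc [(array([279., 234.,  19.,  18.]), 0.65)]
block [(array([248., 253.,  30.,  27.]), 0.84)]
cross [(array([205., 279.,  36.,  41.]), 0.57)]
```

```bash
python3 -c "
from rig import r
print(r.sign_off())"
```

```text
the job is handed in; nothing more can be done
None
```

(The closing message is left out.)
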